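Clamp a sample jar on the orbital shaker and set its speed

TASK

Get the shaker ready for the extraction: set the low, wide amber jar down upright on the shaker's rubber mat between its two clamp bars (do not drop it), and slide the front bar up until the jar is held snugly against the rear bar. Once the jar is clamped, turn the speed knob, the left one as you stand in front of the panel, up to 6 on its scale of 0 to 10. Leave the timer knob on the right and the other things on the bench alone.

Things in the scene. Friction and masses are not known exactly. Their poses are not given: they have to be found in the camera images.
- platform (a point): Centre of the top of the level rubber mat (220 x 190 mm, 105 mm above the bench) of the orbital shaker, a white machine 330 mm deep, 250 mm wide, fixed on the bench. Axes: x to the machine's back, away from its sloping control panel; y to its left; z up. Two 10 mm slide rails run along x at y = +108 and -108 mm, 28 mm above the mat.
- rear_bar (a point): Middle of the fixed rear clamp bar: a level rubber-sleeved bar 14 mm thick along the machine's y, 180 mm of sleeve, its axis 28 mm above the mat and 78 mm behind the mat's centre. Axes as for platform. A jar that touches it has its axis 34 mm in front of the bar's axis.
- front_bar (a point): Middle of the front clamp bar, like the rear one and as high; its ends slide on the rails along x. At the start 110 to 161 mm in front of the rear bar (axis to axis); 68 mm with the jar held. About 3 N moves it and it stays where it is left. Push it from its front side or pinch it from above.
- clamp_bar (a joint): Slide of the front bar in m: 0 is fully open (161 mm axis to axis), grows as it moves back to the rear bar; 0.093 when it closes on the jar.
- jar_center (a point): Centre (half-way up, 38 mm above its underside) of the loose straight-sided amber glass jar with a ribbed black cap as wide as itself: 54 mm across, 76 mm tall, about 0.2 kg. It stands upright on the bench to the left or to the right of the shaker. z is up.
- speed_knob (a joint): Angle of the left-hand (speed) knob in rad, clockwise from above: 0 at mark 0, 0.471 per mark, 2.827 at mark 6, stop at 4.712 (mark 10). Starts between 0.1 and 1.6. 11 white marks ring it, 0 to 10, 27 degrees apart, 0, 5 and 10 longer: 0 lies down the panel to the left (half past seven), 5 straight up the panel, 6 next clockwise. Stiff (0.05 N m), stays where left.
- speed_grip (a point): On the speed knob's axis, 20 mm off the panel, mid-grip. Black pointer knob: a disc 53 mm across, top 7 mm off the panel, with a grip bar 44 mm long, 13 mm thick, 7 to 32 mm off the panel, nosed and white-lined at its pointing end. Axes turn with it: x along the bar to the pointing end, z along the shaft out of the panel, which slopes 15 degrees, low side to the front.
- timer_tip (a point): Outer end of the white line of the timer knob, to be left alone: the same kind of knob, 120 mm to the right of the speed knob (centre to centre), pointing anywhere. This point lies 27 mm from the knob's axis, 32 mm off the panel.
- beaker_rim (a point): Centre of the mouth of a glass beaker, 68 mm across, 90 mm tall, standing on the other side of the shaker from the jar. Leave alone.
- white_cap_bottle: Small amber bottle with a white cap, 38 mm across, 95 mm tall; origin under its centre. Leave alone.
- dropper_bottle: Small amber bottle, 32 mm across, with a black rubber dropper bulb, 92 mm tall; origin under its centre. Leave alone.
- reagent_bottle: Clear wide jar, 72 mm across, 120 mm tall; origin under its centre. Leave alone.
- vial_rack: White rack of small vials, 80 x 160 mm, 41 mm tall; origin under its centre. Leave alone.
- lab_timer: Flat white lab timer, 62 x 62 x 18 mm; origin under its centre. Leave alone.

How it is judged:
By the outcome, as a careful person would: the job done as asked, in the order asked, and still so for the second after the job is handed in, with the robot touching nothing.
It also fails if it takes over 72 s, if anything falls off the work surface, if the arm or the gripper's body presses on something with over 40 N, if the wrist force passes 120 N, or if a joint passes its speed limit or range.

ROBOT

A 6-joint arm with a two-finger parallel gripper is mounted at the origin on the work surface. World frame = base frame: x ahead of the robot, y to its left, z up, the work surface at z = 0. Lengths are in m, angles in rad, forces in N, time in s.
With the tool pointing down it reaches from about 0.375 to 0.9 m from the base axis. Payload 3.1 kg.
Tool frame: the origin (TCP) lies at the very end of the fingers, on their centre line; the grasp point (between the pads) lies 19 mm behind it; z points along the fingers, y is the direction in which the jaws open and shut (so a half turn about z gives the same grasp; the last joint's range is limited). The gripper opens to 85 mm and grips with 20 to 120 N. Pads are 22 mm wide; open, the fingers measure 114 mm over their backs; the gripper's body (76 mm by 85 mm) begins 54 mm behind the grasp point. The pads swing forward as they close: fully open they stand 13 mm farther back than shut.
Start: joints at [-1.484, 0.527, 1.433, -0, 1.181, -0.178], TCP at [0.164, -0.603, 0.231] pointing down, gripper open.
Joint ranges: [-3.08, 3.08], [-0.75, 2.2], [0.22, 2.44], [-1.43, 4.57], [0, 2.65], [-2.85, 2.85]. Speed limits (rad/s): [2.79, 2.79, 3.14, 3.14, 3.14, 3.14].

INTERFACE

Orientations are given as a unit quaternion [x, y, z, w].
In Python, from station import * gives the robot as it stands.
- The arm moves only by the tool jog_arm, never from a script. Its argument "motion" is a list of rows, each a list of 5 numbers: the shift along the world's x, y, z in cm, then the turn about the world's z in degrees, then the closure in counts, from 0 (fully open) to 255 (shut). In form: [[tx, ty, tz, yaw, jaw], ...]. A call has 1 to 10 rows; each row shifts and turns the pose as measured when the row begins; what a row does not reach is not made up. A row lasts 1/12 s, in which the tool goes at most 41.7 mm and 7.16 degrees, less where a joint would pass 70% of its speed; a pose out of reach is approached as far as the arm can. A call with a gripper value outside its range is refused whole. The fingers move at their own pace and stop on an object; "squeeze" is the grip in N (left out, the last holds). Time passes only in rows, so rows that do not move let the fingers close. It gives the time, the measured TCP pose, the force and the opening at its end, in the units of the state.
- sense(): the state, without advancing time (a new reading comes with each control period).
- snapshot(name): name is "scene" or "top"; returns a dict with "img" (480x640x3 uint8, red, green, blue), "depth" (480x640 float32, m along the optical axis (not along the pixel's ray), 0 where there is no reading), "intrinsics" (3x3 intrinsics, pixels), "dist_coeffs" ([k1, k2, p1, p2, k3] as OpenCV has them; the pictures are not rectified), "eye" and "attitude" of the camera in the world. Camera axes: x right, y down, z forward; pixel columns grow to the right and rows downward; lengths in m; the calibration is good to about 2 mm. A picture is of the moment at which its call begins.
- sign_off(): hands the job in, once; it reports no verdict.
The state is a dict: "t": time; "q": joint angles; "qd": joint speeds; "tau": joint torques, N m; "tcp_pos": TCP position; "tool_rot": TCP orientation; "force": force on the tool from outside, world axes, zero at the start; "ft_torque": the same for the moment, N m; "finger_gap": opening from 0.0 (shut) to 1.0 (fully open).
Only numpy, scipy, OpenCV 4.12 (cv2) and the standard library are available. Lean on these libraries where they do the work, as an engineer would, in place of code of your own. Each camera call takes 0.05 s, during which the arm holds its last target.

## Working session

There is one attempt and no reset: what is moved stays moved. The work goes in short steps, Python scripts to look and compute and a tool call to move; the robot and the scene stay as the last step left them, time stands still between calls to the robot, and variables do not carry over. Pictures are saved under pics/ and viewed, and the job is handed in when it is done.

Besides the shell and the picture viewer there is one more tool, called after ">>>" as name(argument=value, ...), one argument or row to a line, values as JSON. jog_arm: Moves the arm, as the interface text tells. Its arguments: {"type":"object","properties":{"motion":{"type":"array","items":{"type":"array","items":{"type":"number"}}},"squeeze":{"type":"number"}},"required":["motion"]}

```bash
mkdir -p pics
cat > h.py <<'E'
from station import *
import numpy as np, cv2
def snap(n,f):
    s=snapshot(n); cv2.imwrite('pics/'+f+'.png',cv2.cvtColor(s['img'],cv2.COLOR_RGB2BGR)); np.savez('pics/'+f+'.npz',**{k:np.array(v) for k,v in s.items()}); return s
def Rm(a):
    a=np.array(a,float)
    if a.shape==(3,3): return a
    from scipy.spatial.transform import Rotation as R
    return R.from_quat(a).as_matrix()
def cloud(s):
    K=np.array(s['intrinsics']);D=np.array(s['dist_coeffs'],float)
    u,v=np.meshgrid(np.arange(640),np.arange(480))
    p=cv2.undistortPoints(np.stack([u,v],-1).reshape(-1,1,2).astype(float),K,D).reshape(480,640,2)
    d=np.array(s['depth'])[...,None]
    c=np.concatenate([p*d,d],-1)
    w=c@Rm(s['attitude']).T+np.array(s['eye']); w[d[...,0]==0]=np.nan
    return w
def ray(s,u,v,z):  # intersect pixel with plane z
    K=np.array(s['intrinsics']);D=np.array(s['dist_coeffs'],float)
    p=cv2.undistortPoints(np.array([[[u,v]]],float),K,D).ravel()
    r=Rm(s['attitude'])@np.array([p[0],p[1],1]); e=np.array(s['eye']); return e+r*(z-e[2])/r[2]
def proj(s,P):
    R=Rm(s['attitude']);P=np.atleast_2d(P)
    c=(P-np.array(s['eye']))@R
    return cv2.projectPoints(c.reshape(-1,1,3),np.zeros(3),np.zeros(3),np.array(s['intrinsics']),np.array(s['dist_coeffs'],float))[0].reshape(-1,2)
def load(f):
    return dict(np.load('pics/'+f+'.npz'))
E
python3 - <<'E'
from h import *
for n in('scene','top'):
    s=snap(n,n+'0'); print(n,s['eye'],s['attitude'],s['intrinsics'])
print(sense())
E
```

```text
scene [ 1.21370253 -0.18319621  0.89271584] [ 0.7500462   0.55965282 -0.20941462 -0.28348711] [[463.87379929   0.         320.65537789]
 [  0.         463.87379929 235.29798519]
 [  0.           0.           1.        ]]
top [0.27029513 0.00198716 1.45500208] [ 0.71044381 -0.69497576  0.07788984 -0.0788128 ] [[520.1766411    0.         319.52695707]
 [  0.         520.1766411  242.23027558]
 [  0.           0.           1.        ]]
{'t': 0.1, 'q': array([-1.48447935e+00,  5.28375437e-01,  1.43377981e+00,  2.54617395e-05,
        1.18137875e+00, -1.78519662e-01]), 'qd': array([-0.00121557, -0.00259569, -0.00441687, -0.00069387, -0.00164988,
       -0.00132964]), 'tau': array([ 3.02915569e-04, -4.43304420e+01, -1.78587019e+01, -1.53758633e-04,
        3.89072535e-03,  8.10548727e-06]), 'tcp_pos': array([ 0.16356227, -0.60255697,  0.23042829]), 'tool_rot': array([ 9.91245670e-01,  1.32026811e-01,  5.64939089e-05, -9.69097433e-04]), 'force': array([-0.08481279,  0.00353777,  0.30893636]), 'ft_torque': array([0.03705013, 0.0253525 , 0.02214988]), 'finger_gap': 1.0004973974422966}
```

View pics/scene0.png

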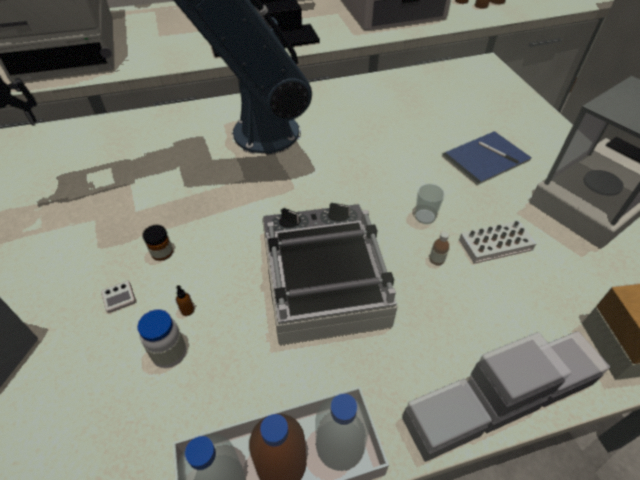

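View pics/top0.png

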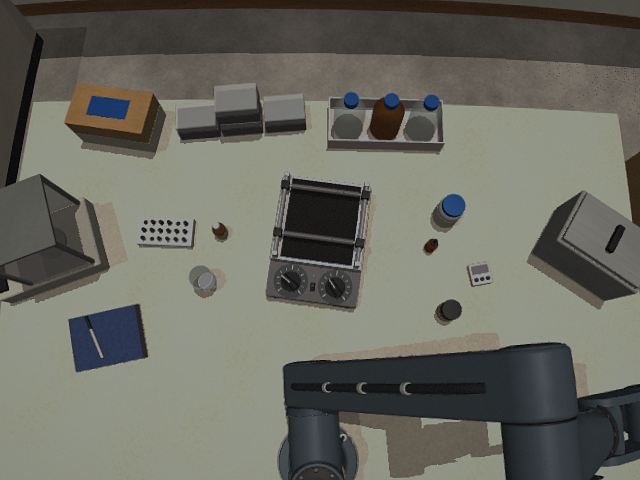

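The amber jar with black cap is at top-view pixel (450,310), right of the shaker. The panel, with its knobs at (291,281) and (335,287), faces the robot. Next I measure positions.

Run:
```python
from h import *
s=load('top0'); w=cloud(s)
im=s['img']
c=cv2.resize(im[165:315,255:385],None,fx=6,fy=5.2*6/5.2,interpolation=cv2.INTER_CUBIC)[:, :]
c=c[:900]
c=cv2.resize(c,(520,600)); cv2.imwrite('pics/crop_top0.png',cv2.cvtColor(c,cv2.COLOR_RGB2BGR))
for n,(u,v) in dict(jar=(450,310),knobL=(291,281),knobR=(335,287),mat=(320,215),mat2=(315,250),rear=(325,181),rearL=(300,178),rearR=(355,187),front=(320,237),frontL=(295,235),frontR=(350,241),beaker=(202,276),white=(220,231),dropper=(431,245),panel=(313,300),panel2=(313,270)).items(): print(n,np.round(w[v,u],4))
p=w[295:325,435:465].reshape(-1,3); q=p[(p[:,2]>.07)&(p[:,2]<.085)]
print('jar',len(q),q.mean(0),np.median(q,0),(q.max(0)+q.min(0))/2,q.max(0)-q.min(0))
s2=load('scene0'); w2=cloud(s2)
p=w2[220:265,135:180].reshape(-1,3); q=p[(p[:,2]>.07)&(p[:,2]<.085)]
print('jar scene',len(q),q.mean(0),(q.max(0)+q.min(0))/2,q.max(0)-q.min(0))
c=s2['img'][195:345,250:410]; c=cv2.resize(c,None,fx=4,fy=4,interpolation=cv2.INTER_CUBIC); cv2.imwrite('pics/crop_sc0.png',cv2.cvtColor(c,cv2.COLOR_RGB2BGR))
```

```text
jar [ 0.4039 -0.345   0.076 ]
knobL [0.4684 0.0792 0.1114]
knobR [ 0.456  -0.0359  0.1053]
mat [0.6503 0.0075 0.1048]
mat2 [0.5542 0.0187 0.1026]
rear [ 0.7485 -0.0041  0.1016]
rearL [0.755  0.0647 0.1035]
rearR [ 0.7327 -0.0865  0.1026]
front [0.5818 0.0061 0.1372]
frontL [0.5854 0.0713 0.1383]
frontR [ 0.5719 -0.0719  0.1412]
beaker [0.4923 0.339  0.0035]
white [0.6084 0.282  0.071 ]
dropper [ 0.5839 -0.3006  0.0612]
panel [0.4258 0.0214 0.0595]
panel2 [0.5042 0.0231 0.0792]
jar 311 [ 0.40587382 -0.34858043  0.07649967] [ 0.40627449 -0.34818772  0.07638862] [ 0.40637436 -0.34926077  0.07744148] [0.05314023 0.05292407 0.01454566]
jar scene 355 [ 0.41086732 -0.34783806  0.07521112] [ 0.4095571  -0.34802184  0.07489606] [0.05449706 0.05468923 0.00940458]
```

View pics/crop_top0.png

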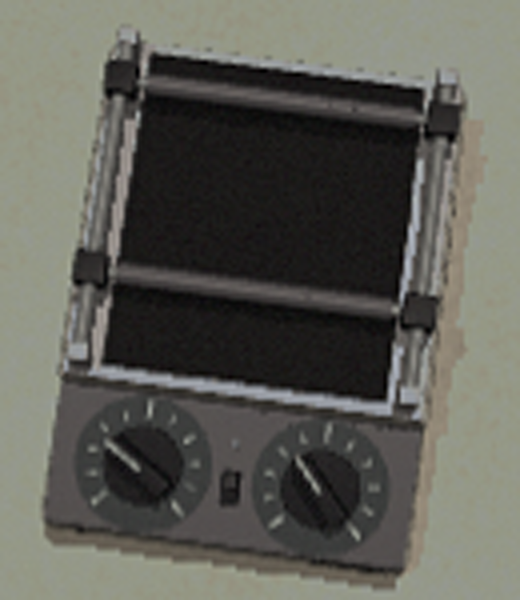

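View pics/crop_sc0.png

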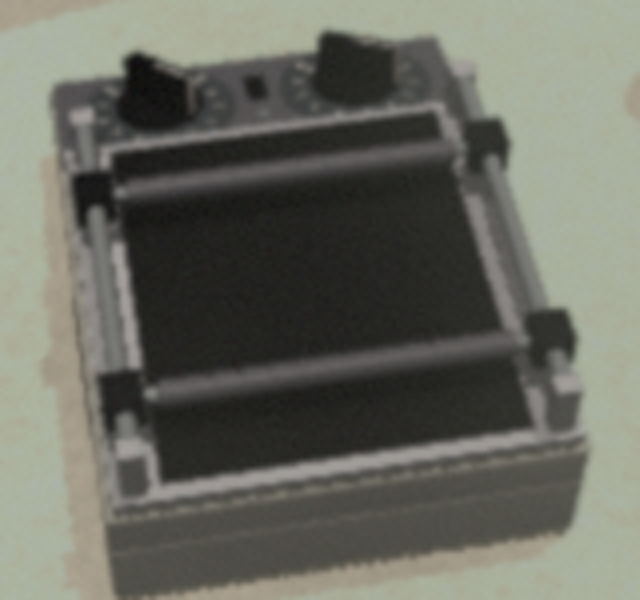

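Run:
```python
from h import *
from scipy.optimize import least_squares
T=load('top0');S=load('scene0')
obs=[(T,(290.5,186),'r',1),(T,(360,194.5),'r',-1),(T,(283,233),'f',1),(T,(354.5,241.25),'f',-1),
(S,(287,293.5),'r',-1),(S,(380.5,280),'r',1),(S,(279.5,242.5),'f',-1),(S,(363.75,232.5),'f',1)]
def pt(p,w,sy):
    x,y,a,d=p; lx=.078 if w=='r' else .078-d
    ly=.09*sy; return np.array([x+lx*np.cos(a)-ly*np.sin(a),y+lx*np.sin(a)+ly*np.cos(a),.133])
f=lambda p:np.concatenate([proj(s,pt(p,w,k))[0]-uv for s,uv,w,k in obs])
r=least_squares(f,[.65,.01,-.1,.15]); print(r.x,np.degrees(r.x[2]),np.round(r.fun.reshape(-1,2),1))
for cam in(T,S):
    o=[q for q in obs if q[0] is cam]
    g=lambda p:np.concatenate([proj(s,pt(p,w,k))[0]-uv for s,uv,w,k in o])
    print(least_squares(g,[.65,.01,-.1,.15]).x)
# depth-based: bars
for s in(T,S):
    w=cloud(s).reshape(-1,3); x,y,a,d=r.x
    l=(w-[x,y,0])@np.array([[np.cos(a),-np.sin(a),0],[np.sin(a),np.cos(a),0],[0,0,1]])
    m=(abs(l[:,1])<.085)&(l[:,2]>.128)&(l[:,2]<.16)&(abs(l[:,0])<.12)
    for c in(.078,.078-d):
        k=m&(abs(l[:,0]-c)<.03); q=l[k]; print(k.sum(),q.mean(0), np.polyfit(q[:,1],q[:,0],1))
    m=(abs(l[:,1])<.09)&(abs(l[:,2]-.105)<.01)&(abs(l[:,0])<.06); print('mat z',l[m][:,2].mean())
    # panel
    m=(abs(l[:,1])<.12)&(l[:,0]>-.25)&(l[:,0]<-.115)&(l[:,2]>.03)
    q=l[m];print('x range',np.percentile(q,[0,1,5,95],axis=0))
    # knob tops
    A=np.c_[q[:,:2],np.ones(len(q))]
    k=np.ones(len(q),bool)
    for _ in range(20):
        co=np.linalg.lstsq(A[k],q[k,2],rcond=None)[0]; k=abs(q[:,2]-A@co)<.004
    print('panel',co,np.degrees(np.arctan(co[0])),k.sum())
    h=(q[:,2]-A@co)*np.cos(np.radians(15))
    for sg in(1,-1):
        kk=(h>.015)&(h<.036)&(q[:,1]*sg>0)&(l[m][:,0]<-.13); print('knob',sg,kk.sum(),q[kk].mean(0), h[kk].max())
```

```text
[ 0.63511656  0.00459814 -0.11182381  0.13099834] -6.407032625696014 [[ 1.  -0.5]
 [-1.7 -0.4]
 [ 1.2 -0.4]
 [-2.   0.3]
 [ 1.7 -0.3]
 [-2.8  0.2]
 [ 1.2  0.6]
 [-1.4 -0.3]]
[ 0.63382044  0.00363499 -0.1042104   0.12982106]
[ 0.63599994  0.00517192 -0.11789588  0.13193969]
331 [7.54693256e-02 2.47160227e-05 1.38830538e-01] [0.00153146 0.07546929]
349 [-0.05558515  0.00016907  0.13849381] [ 0.00220751 -0.05558553]
mat z 0.10528991261881758
x range [[-0.21693731 -0.11998906  0.03061289]
 [-0.21392832 -0.11754866  0.03699252]
 [-0.21154525 -0.10841268  0.05937864]
 [-0.11827062  0.10768023  0.10341565]]
panel [0.26506229 0.00102632 0.11802569] 14.845561510215695 2180
knob 1 99 [-0.17473101  0.06062643  0.10262702] 0.03582802761326184
knob -1 90 [-0.17479762 -0.05918373  0.10313597] 0.03598815869676921
604 [ 0.08150633 -0.00142703  0.13726992] [0.00233605 0.08150967]
499 [-0.0493584  -0.00079206  0.13710055] [ 0.00403648 -0.0493552 ]
mat z 0.10477487413717891
x range [[-0.21315042 -0.11996195  0.05751357]
 [-0.20982045 -0.11775902  0.05983782]
 [-0.20438834 -0.10059062  0.06217911]
 [-0.13650669  0.10497596  0.10368555]]
panel [ 0.43034333 -0.00413651  0.14895376] 23.284304279323504 784
knob 1 148 [-0.16879437  0.06186822  0.10061373] 0.03108272930411436
knob -1 123 [-0.16919982 -0.05876791  0.10137823] 0.03170208751647853
```

>>> jog_arm(
  motion=[
    [2.5,2.6,0,-2.5,0],
    [2.5,2.6,0,-2.5,0],
    [2.5,2.6,0,-2.5,0],
    [2.5,2.6,0,-2.5,0],
    [2.5,2.6,0,-2.5,0],
    [2.5,2.6,0,-2.5,0],
    [2.5,2.6,0,-2.5,0],
    [2.5,2.6,0,-2.5,0],
  ],
  squeeze=40,
)

```text
t: 0.77
tcp_pos: [0.3628, -0.391, 0.2264]
tool_rot: [0.998, -0.058, -0.002, -0.002]
force: [0.4, -0.2, 0.3]
finger_gap: 0.997
```

Run:
```python
from h import *
T=load('top0');S=load('scene0')
a=-.1105
R=np.array([[np.cos(a),-np.sin(a)],[np.sin(a),np.cos(a)]]);P=np.array([.635,.0043])
for (u,v) in((290.25,280.75),(333.75+.5,287.5)):
    p=ray(T,u,v,.0805)[:2]; print('disc',p,(p-P)@R)
# pointer in top image: tip & disc
def dirn(c,t):
    c=ray(T,*c,.08)[:2];t=ray(T,*t,.105)[:2];return t
t=ray(T,255+106/4,165+438/4,.104); print('tip',(t[:2]-P)@R)
b=(P-0)
for x,y in((.038,0),):
    print('jar target',P+R@np.array([x,y]))
for n in('speed',):
    base=np.array([-.164,.060]); g=base+[-.02*.2588,0]; print('grip',P+R@g,.0738+.02*.966)
s=sense();q=s['tool_rot'];Y=Rm(q)[:,1];print(s['tcp_pos'],np.degrees(np.arctan2(Y[1],Y[0])),s['t'])
# jar fit: circle from top view depth at cap edge
im=cv2.resize(T['img'][290:335,425:475],None,fx=10,fy=10,interpolation=cv2.INTER_CUBIC);cv2.imwrite('pics/jar0.png',cv2.cvtColor(im,cv2.COLOR_RGB2BGR))
```

```text
disc [0.47357527 0.08299494] [-0.16911832  0.06041383]
disc [ 0.45806695 -0.03462037] [-0.171562   -0.05819433]
tip [-0.15907378  0.08384775]
jar target [6.72768241e-01 1.09539925e-04]
grip [0.47347231 0.08258999] 0.09312000000000001
[ 0.36276205 -0.39103447  0.22638541] -96.62032079041755 0.7667
```

View pics/jar0.png

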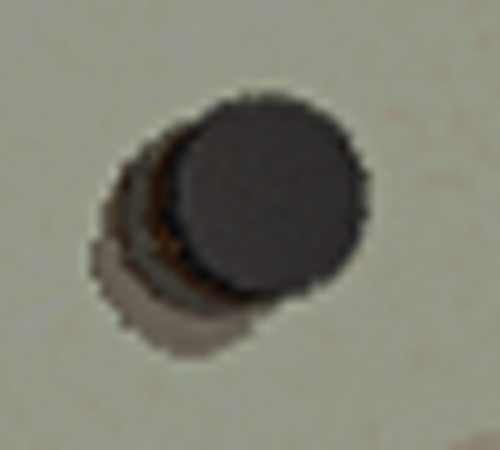

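Run:
```python
from h import *
T=load('top0');print(ray(T,451.7,309.1,.076))
```

```text
[ 0.40639021 -0.34967893  0.076     ]
```

>>> jog_arm(
  motion=[
    [2.3,2.1,0,0,0],
    [2.2,2.1,0,0,0],
    [0,0,-3,0,0],
    [0,0,-3,0,0],
    [0,0,-3,0,0],
  ],
)

```text
t: 1.18
tcp_pos: [0.4183, -0.342, 0.1399]
tool_rot: [0.999, -0.053, 0.004, 0.003]
force: [-0.1, -0.1, 0.2]
finger_gap: 0.997
```

>>> jog_arm(
  motion=[
    [0,0,0,0,0],
    [-1.0,-0.7,0,0,0],
    [0,0,0,0,0],
    [0,0,0,0,0],
  ],
)

```text
t: 1.52
tcp_pos: [0.405, -0.3459, 0.1356]
tool_rot: [0.999, -0.052, -0.0, -0.002]
force: [0.7, -0.0, -0.1]
finger_gap: 0.997
```

>>> jog_arm(
  motion=[
    [0.2,-0.3,0,0,0],
    [0,0,-2,0,0],
    [0,0,-2,0,0],
    [0,0,-2,0,0],
    [0,0,-2,0,0],
    [0,0,-1.0,0,0],
    [0,0,0,0,0],
    [0,0,0,0,0],
  ],
)

```text
t: 2.18
tcp_pos: [0.4127, -0.3623, 0.0552]
tool_rot: [0.998, -0.055, 0.01, 0.01]
force: [0.6, -0.2, 1.4]
finger_gap: 1.0
```

>>> jog_arm(
  motion=[
    [0,0,0,0,0],
    [0,0,0,0,0],
  ],
)

```text
t: 2.35
tcp_pos: [0.4136, -0.3638, 0.0574]
tool_rot: [0.998, -0.055, 0.011, 0.012]
force: [-0.6, 0.2, 0.6]
finger_gap: 0.999
```

Run:
```python
from h import *
s=snap('scene','s1');snap('top','t1')
c=cv2.resize(s['img'][150:330,60:260],None,fx=3,fy=3);cv2.imwrite('pics/s1c.png',cv2.cvtColor(c,cv2.COLOR_RGB2BGR));s=sense();print(s['tcp_pos'],s['tool_rot'],s['force'],s['q'])
```

```text
[ 0.41369796 -0.36379357  0.05739182] [ 0.99833274 -0.05541933  0.01113927  0.01167749] [-0.13049799  0.15461908 -0.42739419] [-0.92525535  0.68400846  1.77549044  0.00324172  0.64987777  0.75390158]
```

View pics/s1c.png

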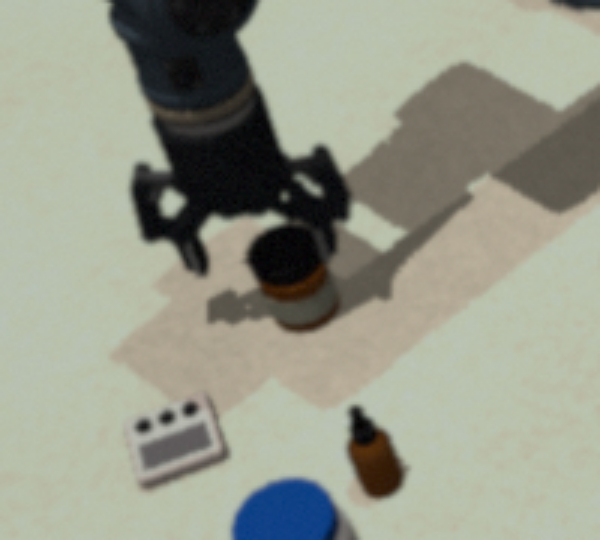

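>>> jog_arm(
  motion=[
    [-0.3,0.8,0,0,0],
    [-0.3,0.7,0,0,0],
    [0,0,0,0,0],
    [0,0,0,0,0],
  ],
)

```text
t: 2.78
tcp_pos: [0.4074, -0.3472, 0.0592]
tool_rot: [0.998, -0.055, 0.012, 0.012]
force: [-0.1, -0.6, 0.5]
finger_gap: 1.001
```

>>> jog_arm(
  motion=[
    [0,0,-0.6,0,0],
    [0,0,-0.6,0,0],
    [0,0,-0.6,0,0],
    [0,0,-0.6,0,0],
    [0,0,0,0,0],
    [0,0,0,0,0],
  ],
)

```text
t: 3.28
tcp_pos: [0.4073, -0.3469, 0.032]
tool_rot: [0.998, -0.055, 0.012, 0.012]
force: [0.3, -0.4, -0.2]
finger_gap: 0.999
```

>>> jog_arm(
  motion=[
    [0,-0.2,-0.5,0,0],
    [0,0,0,0,120],
    [0,0,0,0,120],
    [0,0,0,0,120],
    [0,0,0,0,120],
    [0,0,0,0,120],
    [0,0,0,0,120],
  ],
  squeeze=40,
)

```text
t: 3.87
tcp_pos: [0.4073, -0.3493, 0.0263]
tool_rot: [0.998, -0.055, 0.012, 0.012]
force: [0.5, -0.0, -1.1]
finger_gap: 0.624
```

>>> jog_arm(
  motion=[
    [0,0,0.6,0,140],
    [0,0,1,0,140],
    [0,0,1,0,140],
    [0,0,1.2,0,140],
    [0,0,1.2,0,140],
    [0,0,1.2,0,140],
    [0,0,1.2,0,140],
    [0,0,1.2,0,140],
    [0,0,1.2,0,140],
    [0,0,1.2,0,140],
  ],
)

```text
t: 4.7
tcp_pos: [0.4057, -0.3472, 0.1469]
tool_rot: [0.998, -0.055, 0.011, 0.012]
force: [0.9, 0.9, -2.0]
finger_gap: 0.623
```

>>> jog_arm(
  motion=[
    [0,0,1.2,0,140],
    [0,0,1.2,0,140],
    [0,0,1.2,0,140],
    [0,0,1.2,0,140],
    [0,0,1.2,0,140],
    [0,0,0.6,0,140],
    [0,0,0,0,140],
  ],
)

```text
t: 5.28
tcp_pos: [0.4054, -0.3463, 0.227]
tool_rot: [0.998, -0.055, 0.015, 0.016]
force: [-0.7, -0.8, -0.9]
finger_gap: 0.624
```

>>> jog_arm(
  motion=[
    [0.6,0.8,0,0,140],
    [1,1.3,0,0,140],
    [1.2,1.6,0,0,140],
    [1.2,1.6,0,0,140],
    [1.2,1.6,0,0,140],
    [1.2,1.6,0,0,140],
    [1.2,1.6,0,0,140],
    [1.2,1.6,0,0,140],
    [1.2,1.6,0,0,140],
    [1.2,1.6,0,0,140],
  ],
)

```text
t: 6.12
tcp_pos: [0.5173, -0.1848, 0.2219]
tool_rot: [0.998, -0.059, 0.01, 0.012]
force: [0.0, -0.5, -1.1]
finger_gap: 0.618
```

>>> jog_arm(
  motion=[
    [1.2,1.6,0,0,140],
    [1.2,1.6,0,0,140],
    [1.2,1.6,0,0,140],
    [1.2,1.6,0,0,140],
    [1.2,1.6,0,0,140],
    [1.2,1.6,0,0,140],
    [1.2,1.6,0,0,140],
    [0.9,1.2,0,0,140],
    [0.5,0.6,0,0,140],
    [0,0,0,0,140],
  ],
)

```text
t: 6.95
tcp_pos: [0.6148, -0.0327, 0.2112]
tool_rot: [0.998, -0.056, -0.0, 0.007]
force: [-0.5, -0.6, -2.1]
finger_gap: 0.623
```

>>> jog_arm(
  motion=[
    [0.9,0.55,0,0,140],
    [1.0,0.6,0,0,140],
    [1.0,0.6,0,0,140],
    [1.0,0.6,0,0,140],
    [0.8,0.5,0,0,140],
    [0.4,0.2,0,0,140],
    [0,0,0,0,140],
    [0,0,0,0,140],
  ],
)

```text
t: 7.62
tcp_pos: [0.6682, -0.0017, 0.2088]
tool_rot: [0.998, -0.057, -0.003, 0.007]
force: [-0.5, -0.1, -2.0]
finger_gap: 0.625
```

Run:
```python
from h import *
s=snap('scene','s2');snap('top','t2')
c=cv2.resize(s['img'][120:340,230:430],None,fx=2.7,fy=2.7);cv2.imwrite('pics/s2c.png',cv2.cvtColor(c,cv2.COLOR_RGB2BGR));s=sense();print(s['tcp_pos'],Rm(s['tool_rot']),s['force'],s['q'])
```

```text
[ 0.6678115  -0.00186681  0.20887311] [[ 0.99334867 -0.11494512 -0.00678482]
 [-0.11502727 -0.99327322 -0.01330566]
 [-0.00520976  0.0139976  -0.99988846]] [-0.03331074  0.46782643 -2.04243317] [-0.16337547  0.61240422  1.33389397 -0.01527117  1.19986465  1.52823659]
```

View pics/s2c.png

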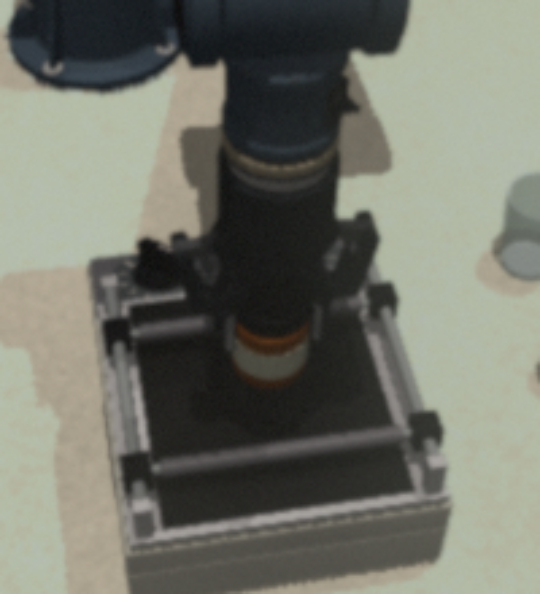

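>>> jog_arm(
  motion=[
    [0,0,-0.6,0,140],
    [0,0,-0.9,0,140],
    [0,0,-0.9,0,140],
    [0,0,-0.9,0,140],
    [0,0,-0.9,0,140],
    [0,0,-0.8,0,140],
    [0,0,-0.5,0,140],
    [0,0,0,0,140],
  ],
)

```text
t: 8.38
tcp_pos: [0.6645, -0.0031, 0.1467]
tool_rot: [0.998, -0.059, -0.005, 0.007]
force: [-0.7, -0.2, -1.9]
finger_gap: 0.618
```

>>> jog_arm(
  motion=[
    [0.25,0.15,-0.4,0,140],
    [0.2,0.15,-0.4,0,140],
    [0.2,0,-0.3,0,140],
    [0,0,-0.2,0,140],
    [0,0,0,0,140],
  ],
)

```text
t: 8.8
tcp_pos: [0.6726, 0.0004, 0.1324]
tool_rot: [0.998, -0.058, -0.005, 0.007]
force: [-0.5, 0.0, -0.7]
finger_gap: 0.621
```

>>> jog_arm(
  motion=[
    [0,0,-0.1,0,140],
    [0,0,0,0,140],
  ],
)

```text
t: 8.97
tcp_pos: [0.6732, 0.0004, 0.1319]
tool_rot: [0.998, -0.058, -0.004, 0.007]
force: [-1.0, -0.9, -1.3]
finger_gap: 0.626
```

>>> jog_arm(
  motion=[
    [0,0,-0.1,0,140],
    [0,0,0,0,140],
  ],
)

```text
t: 9.13
tcp_pos: [0.6736, 0.0003, 0.1319]
tool_rot: [0.998, -0.058, -0.003, 0.007]
force: [0.1, -0.2, -1.5]
finger_gap: 0.624
```

>>> jog_arm(
  motion=[
    [0,0,-0.2,0,140],
    [0,0,-0.2,0,140],
    [0,0,0,0,140],
  ],
)

```text
t: 9.38
tcp_pos: [0.674, 0.0002, 0.1323]
tool_rot: [0.998, -0.058, -0.002, 0.007]
force: [0.4, -0.5, -1.2]
finger_gap: 0.62
```

Run:
```python
from h import *
s=snap('scene','s3')
c=cv2.resize(s['img'][170:330,250:410],None,fx=3.7,fy=3.7,interpolation=cv2.INTER_CUBIC);c=np.clip(c.astype(float)*1.8,0,255).astype(np.uint8);cv2.imwrite('pics/s3c.png',cv2.cvtColor(c,cv2.COLOR_RGB2BGR))
for i in range(3):
  s=sense();print(s['tcp_pos'],s['force'],s['ft_torque']);snapshot('top')
```

```text
[6.74186674e-01 2.28961593e-04 1.32272229e-01] [-1.07018255 -0.20381734 -1.88241443] [-0.00402094  0.00584469  0.00034142]
[6.74108492e-01 2.17484354e-04 1.31825735e-01] [-0.2190855  -0.58692319 -2.17313405] [0.01179321 0.03649105 0.00546012]
[6.73946818e-01 2.22810358e-04 1.31474532e-01] [-0.9941832   0.40194369  2.40281241] [ 0.06015143  0.00960186 -0.02823977]
```

View pics/s3c.png

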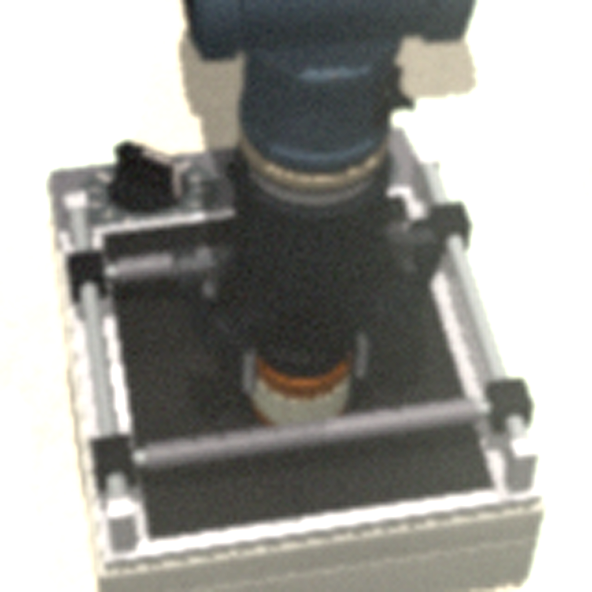

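>>> jog_arm(
  motion=[
    [0,0,-0.1,0,140],
    [0,0,0,0,140],
  ],
)

```text
t: 9.75
tcp_pos: [0.6741, 0.0002, 0.1316]
tool_rot: [0.998, -0.058, -0.002, 0.007]
force: [-0.1, -0.9, -1.2]
finger_gap: 0.626
```

>>> jog_arm(
  motion=[
    [0,0,-0.3,0,140],
  ],
)

```text
t: 9.83
tcp_pos: [0.674, 0.0002, 0.1312]
tool_rot: [0.998, -0.058, -0.002, 0.007]
force: [-9.4, 0.4, 27.9]
finger_gap: 0.623
```

Run:
```python
from h import *
for i in range(4):
  s=sense();print(s['tcp_pos'],s['force'],s['ft_torque']);snapshot('top')
```

```text
[6.7403218e-01 1.9002895e-04 1.3119870e-01] [-9.42528156  0.43642894 27.90136583] [0.23597329 1.35257617 0.00873164]
[6.74134882e-01 1.98919820e-04 1.31376391e-01] [-5.79220653  0.62697682 11.92659521] [0.10455811 0.7687472  0.00840246]
[6.74093915e-01 1.94638750e-04 1.31337140e-01] [-4.87888025  0.98205586 12.96449819] [ 0.11846756  0.76048234 -0.00517129]
[6.74081107e-01 1.70283978e-04 1.31331877e-01] [-5.25920862  0.03678926 13.38891408] [ 0.15471097  0.69858102 -0.02119913]
```

>>> jog_arm(
  motion=[
    [0,0,0,0,140],
    [0,0,0,0,85],
    [0,0,0,0,75],
    [0,0,0,0,60],
    [0,0,0,0,50],
    [0,0,0,0,50],
  ],
)

```text
t: 10.53
tcp_pos: [0.6746, -0.0, 0.1307]
tool_rot: [0.998, -0.058, -0.001, 0.007]
force: [0.2, -1.0, -0.2]
finger_gap: 0.804
```

>>> jog_arm(
  motion=[
    [0,0,0.6,0,50],
    [0,0,1,0,50],
    [0,0,1,0,50],
    [0,0,1,0,50],
    [0,0,1,0,50],
    [0,0,1,0,50],
    [0,0,1,0,50],
    [0,0,1,0,50],
    [0,0,1,0,50],
    [0,0,0,0,50],
  ],
)

```text
t: 11.37
tcp_pos: [0.6752, -0.0001, 0.2277]
tool_rot: [0.998, -0.058, 0.0, 0.008]
force: [0.3, -0.6, -0.1]
finger_gap: 0.806
```

>>> jog_arm(
  motion=[
    [-0.8,0.1,0,0,200],
    [-1.3,0.15,0,0,255],
    [-1.3,0.15,0,0,255],
    [-1.3,0.15,0,0,255],
    [-1.3,0.15,0,0,255],
    [-1.3,0.15,0,0,255],
    [-1.3,0.15,0,0,255],
    [-1.3,0.15,0,0,255],
    [-1.3,0.15,0,0,255],
    [-1.0,0.15,0,0,255],
  ],
)

```text
t: 12.2
tcp_pos: [0.5406, 0.016, 0.2239]
tool_rot: [0.998, -0.058, -0.005, 0.007]
force: [-0.6, 0.1, -0.3]
finger_gap: 0.0
```

>>> jog_arm(
  motion=[
    [-0.6,0.1,0,0,255],
    [0,0,0,0,255],
    [0,0,0,0,255],
  ],
)

```text
t: 12.45
tcp_pos: [0.5292, 0.0181, 0.2227]
tool_rot: [0.998, -0.058, -0.008, 0.007]
force: [-0.5, -0.1, -0.1]
finger_gap: -0.0
```

Run:
```python
from h import *
s=snap('scene','s4');snap('top','t4')
c=cv2.resize(s['img'][170:330,250:410],None,fx=3.7,fy=3.7,interpolation=cv2.INTER_CUBIC);c=np.clip(c.astype(float)*1.5,0,255).astype(np.uint8);cv2.imwrite('pics/s4c.png',cv2.cvtColor(c,cv2.COLOR_RGB2BGR))
s=sense();print(s['tcp_pos'],s['force'])
```

```text
[0.52989603 0.01789991 0.22277383] [0.50849279 0.36113792 1.20227853]
```

View pics/s4c.png

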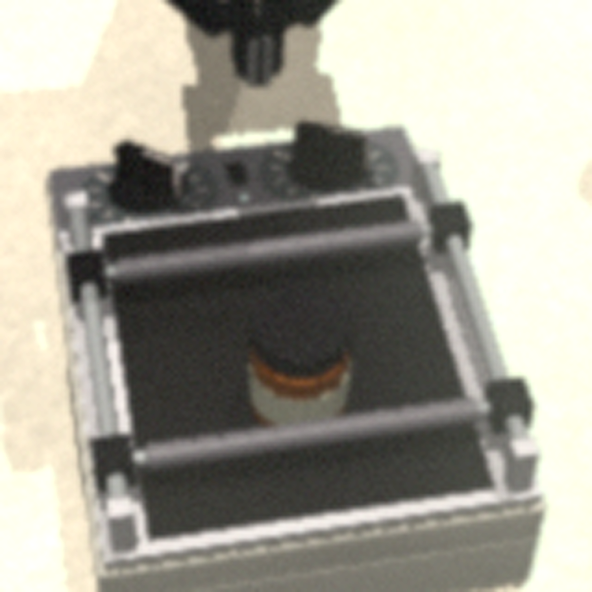

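>>> jog_arm(
  motion=[
    [0.3,-0.05,-0.6,0,255],
    [0.3,-0.05,-1,0,255],
    [0.3,0,-1.2,0,255],
    [0,0,-1.2,0,255],
    [0,0,-1.2,0,255],
    [0,0,-1.2,0,255],
    [0,0,-1.2,0,255],
    [0,0,-1.0,0,255],
    [0,0,-0.6,0,255],
    [0,0,0,0,255],
  ],
)

```text
t: 13.38
tcp_pos: [0.5469, 0.0149, 0.1193]
tool_rot: [0.998, -0.059, -0.005, 0.007]
force: [-0.7, 0.2, -0.6]
finger_gap: -0.001
```

>>> jog_arm(
  motion=[
    [0.5,-0.05,0,0,255],
    [0.7,-0.08,0,0,255],
    [0.7,-0.08,0,0,255],
    [0.7,-0.08,0,0,255],
    [0.7,-0.08,0,0,255],
    [0.7,-0.08,0,0,255],
  ],
)

```text
t: 13.88
tcp_pos: [0.5857, 0.0106, 0.1184]
tool_rot: [0.998, -0.059, -0.011, 0.007]
force: [-3.0, -0.8, 0.1]
finger_gap: 0.002
```

>>> jog_arm(
  motion=[
    [0.6,-0.06,0.05,0,255],
    [0.6,-0.06,0.05,0,255],
    [0.6,-0.06,0.05,0,255],
    [0.5,-0.06,0.05,0,255],
    [0.4,-0.05,0,0,255],
  ],
)

```text
t: 14.3
tcp_pos: [0.6132, 0.0075, 0.119]
tool_rot: [0.998, -0.058, -0.015, 0.007]
force: [-4.0, 0.4, -0.7]
finger_gap: 0.002
```

>>> jog_arm(
  motion=[
    [0.4,-0.05,0.05,0,255],
    [0.4,-0.05,0.05,0,255],
  ],
)

```text
t: 14.47
tcp_pos: [0.6217, 0.0066, 0.1197]
tool_rot: [0.998, -0.059, -0.016, 0.006]
force: [-4.0, -0.5, -3.6]
finger_gap: 0.005
```

Run:
```python
from h import *
s=snap('scene','s5')
c=cv2.resize(s['img'][170:330,250:410],None,fx=3.7,fy=3.7,interpolation=cv2.INTER_CUBIC);c=np.clip(c.astype(float)*1.7,0,255).astype(np.uint8);cv2.imwrite('pics/s5c.png',cv2.cvtColor(c,cv2.COLOR_RGB2BGR))
s=sense();print(s['tcp_pos'],s['force'])
```

```text
[0.6226319  0.00647953 0.11978712] [-2.08354624  1.1080488  -3.30254284]
```

View pics/s5c.png

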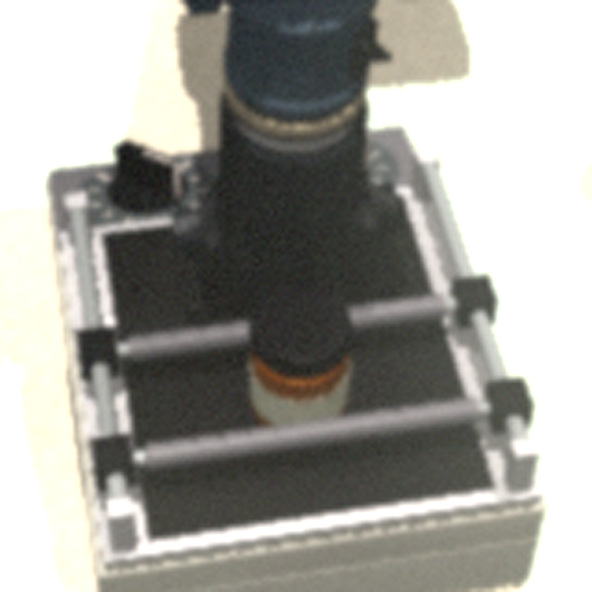

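>>> jog_arm(
  motion=[
    [0.3,-0.03,0,0,255],
    [0.3,-0.03,0,0,255],
  ],
)

```text
t: 14.68
tcp_pos: [0.6278, 0.0059, 0.1198]
tool_rot: [0.998, -0.058, -0.016, 0.007]
force: [-7.6, -1.5, -1.0]
finger_gap: -0.0
```

>>> jog_arm(
  motion=[
    [0.3,-0.03,0,0,255],
    [0.3,-0.03,0,0,255],
  ],
)

```text
t: 14.85
tcp_pos: [0.6279, 0.0059, 0.1199]
tool_rot: [0.998, -0.058, -0.024, 0.006]
force: [-10.3, -0.6, 4.4]
finger_gap: 0.003
```

>>> jog_arm(
  motion=[
    [0.4,-0.04,0,0,255],
  ],
)

```text
t: 14.93
tcp_pos: [0.6278, 0.0059, 0.12]
tool_rot: [0.998, -0.058, -0.029, 0.006]
force: [-13.1, -0.1, 5.8]
finger_gap: -0.004
```

Run:
```python
from h import *
for i in range(4):
  s=sense();print(s['tcp_pos'],s['tool_rot'],s['force'],s['ft_torque']);snapshot('top')
```

```text
[0.62777277 0.00592702 0.11996333] [ 0.99788856 -0.0577655  -0.02898654  0.00643112] [-13.07758014  -0.07998803   5.77704874] [-0.04189427  1.90795362 -0.06176628]
[0.62783711 0.00591804 0.11998217] [ 0.99787763 -0.05779514 -0.02930973  0.0063944 ] [-12.50689955  -0.86387282   5.4093386 ] [ 9.83852857e-04  1.84758613e+00 -4.19882489e-02]
[0.62781097 0.00590311 0.11995326] [ 0.99788866 -0.05776153 -0.02898834  0.0064425 ] [-12.22504321   0.52907067   4.61592675] [ 0.03112584  1.82648268 -0.05491939]
[0.62782911 0.00594093 0.11997146] [ 0.99789547 -0.0577478  -0.02878047  0.00644337] [-11.25835991  -0.12035205   4.73874287] [ 0.02020632  1.74421908 -0.06742892]
```

>>> jog_arm(
  motion=[
    [-0.4,0.04,0,0,255],
    [-0.8,0.08,0,0,255],
    [-1,0.1,0,0,255],
    [-1.2,0.1,0,0,255],
    [-1.2,0.1,0.8,0,255],
    [-1.2,0.1,1.2,0,255],
    [-1.2,0.1,1.2,0,255],
    [-1.2,0.2,1.2,0,255],
    [-1.2,0.5,1.2,0,255],
    [0,0,0,0,255],
  ],
)

```text
t: 15.97
tcp_pos: [0.5427, 0.0179, 0.1846]
tool_rot: [0.998, -0.059, -0.008, 0.007]
force: [0.5, 0.3, -0.4]
finger_gap: -0.001
```

Run:
```python
from h import *
s=snap('scene','s6');snap('top','t6')
c=cv2.resize(s['img'][170:330,250:410],None,fx=3.7,fy=3.7,interpolation=cv2.INTER_CUBIC);c=np.clip(c.astype(float)*1.7,0,255).astype(np.uint8);cv2.imwrite('pics/s6c.png',cv2.cvtColor(c,cv2.COLOR_RGB2BGR))
s=sense();print(s['tcp_pos'],s['tool_rot'],s['force'])
```

```text
[0.54429903 0.01712592 0.1832358 ] [ 0.99821528 -0.05875475 -0.00745657  0.0076509 ] [ 0.83746666 -0.12161134  0.22048042]
```

View pics/s6c.png

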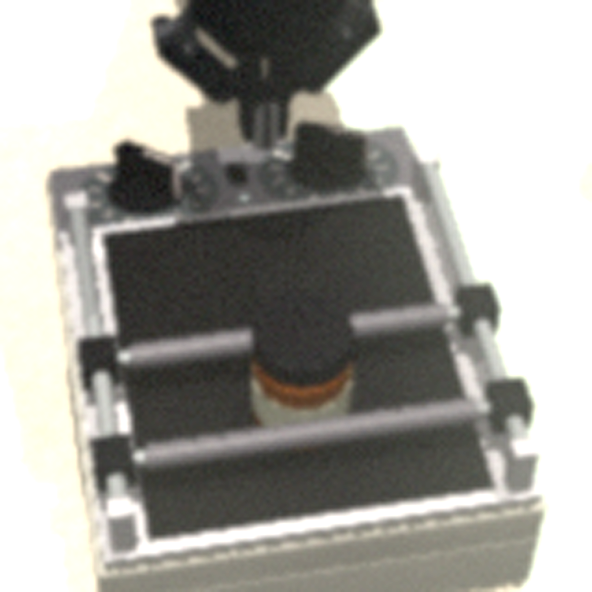

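Run:
```python
from h import *
S=load('s6');R_=lambda u,v:ray(S,250+u/3.7,170+v/3.7,.133)[:2]
f=[R_(180,349),R_(410,320)];r=[R_(200,449),R_(410,420)]
d=np.array(r[1])-r[0];n=np.array([-d[1],d[0]])/np.linalg.norm(d)
print('gap',[(x-r[0])@n for x in f], np.degrees(np.arctan2(d[1],d[0])))
s=load('t6');c=cv2.resize(s['img'][165:315,255:385],(520,600),interpolation=cv2.INTER_CUBIC);cv2.imwrite('pics/t6c.png',cv2.cvtColor(np.clip(c.astype(float)*1.5,0,255).astype(np.uint8),cv2.COLOR_RGB2BGR))
```

```text
gap [np.float64(0.06824849741011091), np.float64(0.06739178431803088)] 82.98589257372211
```

View pics/t6c.png

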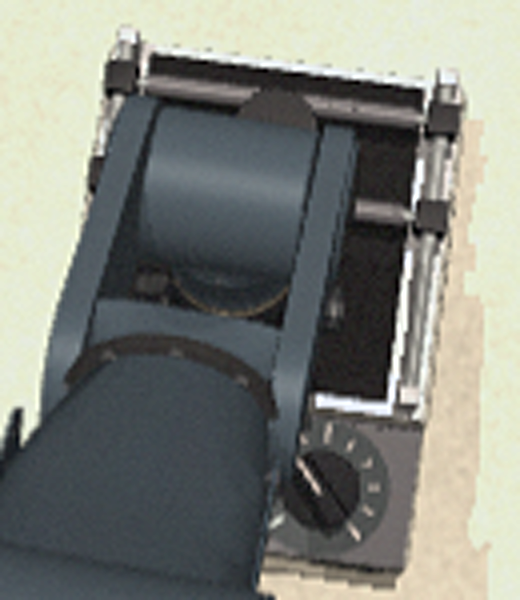

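```bash
cat > knob.py <<'E'
from h import *
a=-.1105
R2=np.array([[np.cos(a),-np.sin(a)],[np.sin(a),np.cos(a)]]);P=np.array([.635,.0043])
c15,s15=np.cos(np.radians(15)),np.sin(np.radians(15))
B=np.array([-.1655,.060,.0738])
def W(e,n,h): # panel coords: e up-panel, n left, h off
    l=B+np.array([e*c15-h*s15,n,e*s15+h*c15]); return np.r_[P+R2@l[:2],l[2]]
def loc(w):
    l=np.c_[(w[:,:2]-P)@R2,w[:,2]]-B
    return np.c_[l[:,0]*c15+l[:,2]*s15,l[:,1],-l[:,0]*s15+l[:,2]*c15]
E
python3 - <<'E'
from knob import *
for f in('top0','scene0','s6'):
    s=load(f);l=loc(cloud(s).reshape(-1,3));m=(np.hypot(l[:,0],l[:,1])<.036)&(l[:,2]>.014)&(l[:,2]<.04)
    q=l[m];c=q.mean(0);U=np.linalg.svd(q[:,:2]-c[:2])[2];print(f,m.sum(),c,np.degrees(np.arctan2(U[0,1],U[0,0])),np.percentile(q[:,2],90))
    # overlay
    im=s['img'].copy();im=cv2.resize(im,None,fx=4,fy=4,interpolation=cv2.INTER_CUBIC)
    im=np.clip(im.astype(float)*1.6,0,255).astype(np.uint8)
    for ang in (58,64,70):
        t=np.radians(ang);p=np.array([W(0,0,.032),W(.027*np.cos(t),.027*np.sin(t),.032)]);uv=(proj(s,p)+.5)*4
        cv2.line(im,*[tuple(int(v) for v in x) for x in uv],(255,0 if ang!=64 else 255,0),1)
    for k in range(11):
        t=np.radians(135-27*k);uv=(proj(s,W(.037*np.cos(t),.037*np.sin(t),0))[0]+.5)*4;cv2.circle(im,tuple(int(v) for v in uv),2,(0,255,0),-1)
    x,y=(proj(s,W(0,0,.02))[0]*4).astype(int);c=im[y-110:y+110,x-130:x+130];c=cv2.resize(c,None,fx=2,fy=2)
    cv2.imwrite(f'pics/k_{f}.png',cv2.cvtColor(c,cv2.COLOR_RGB2BGR))
E
```

```text
top0 106 [-0.00109766  0.00112227  0.03024096] -123.69337808189366 0.035376819402132054
scene0 176 [0.00455372 0.00298377 0.02500144] 58.62929160679837 0.031657036503444425
s6 175 [0.00464837 0.00309501 0.0251054 ] 59.55541537012878 0.03158440894846784
```

View pics/k_top0.png

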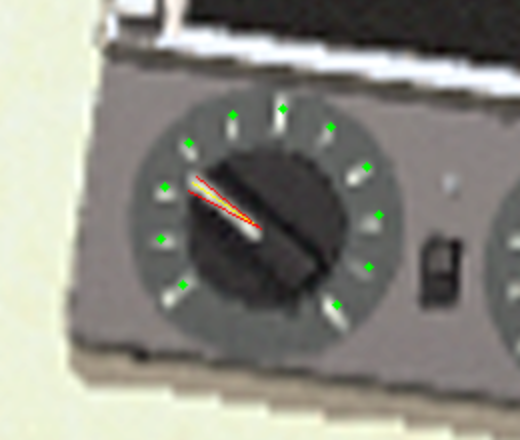

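View pics/k_scene0.png

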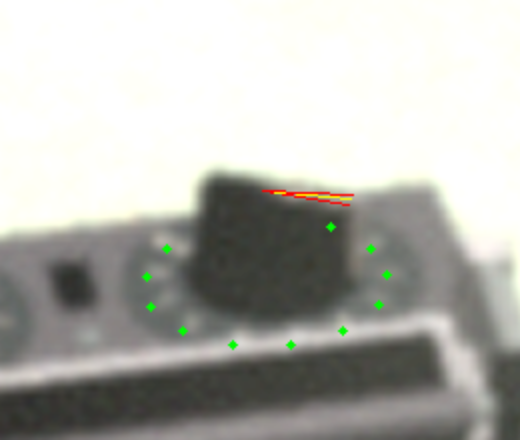

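>>> jog_arm(
  motion=[
    [-0.4,0.3,0,3,150],
    [-0.8,0.7,0,5,150],
    [-0.8,0.7,0,5,150],
    [-0.8,0.7,0,5,150],
    [-0.8,0.7,0,5,150],
    [-0.8,0.7,0,5,150],
    [-0.8,0.7,0,5,150],
    [-0.8,0.7,0,5,150],
    [-0.5,0.5,0,5,150],
    [0,0.3,0,5,150],
  ],
)

```text
t: 16.9
tcp_pos: [0.4901, 0.0752, 0.1773]
tool_rot: [0.929, 0.369, 0.005, 0.009]
force: [-0.7, -2.1, -0.0]
finger_gap: 0.408
```

```bash
cat > st.py <<'E'
from knob import *
s=sense();M=Rm(s['tool_rot']);Y=M[:,1]
print(s['t'],s['tcp_pos'].round(4),'jaw',np.degrees(np.arctan2(Y[1],Y[0])).round(1),'z',M[:,2].round(3),'F',s['force'].round(1),'T',s['ft_torque'].round(2),'gap',round(s['finger_gap'],3),'q6',s['q'][5].round(2))
E
python3 st.py
```

```text
16.9 [0.4901 0.0752 0.1773] jaw -46.7 z [ 0.015 -0.014 -1.   ] F [-0.7 -2.1 -0. ] T [ 0.04 -0.07 -0.01] gap 0.408 q6 0.76
```

>>> jog_arm(
  motion=[
    [-0.6,0.2,0,4,150],
    [-0.6,0.3,0,3,150],
    [-0.4,0.2,0,2,150],
    [-0.1,0,0,0,150],
    [0,0,0,0,150],
  ],
)

```text
t: 17.32
tcp_pos: [0.4782, 0.0822, 0.1741]
tool_rot: [0.895, 0.445, 0.008, 0.01]
force: [-0.3, 0.8, 0.0]
finger_gap: 0.41
```

```bash
python3 st.py
```

```text
17.3167 [0.4782 0.0822 0.1741] jaw -37.1 z [ 0.023 -0.011 -1.   ] F [-0.3  0.8  0. ] T [-0.02  0.06  0.02] gap 0.41 q6 0.6
```

>>> jog_arm(
  motion=[
    [-0.3,0.05,-0.5,0,150],
    [-0.3,0.05,-0.8,0,150],
    [0,0,-0.8,0,150],
    [0,0,-0.8,0,150],
    [0,0,-0.8,0,150],
    [0,0,-0.4,0,150],
    [0,0,0,0,150],
    [0,0,0,0,150],
  ],
)

```text
t: 17.98
tcp_pos: [0.4756, 0.082, 0.1276]
tool_rot: [0.896, 0.443, 0.009, 0.011]
force: [0.2, 0.4, 0.9]
finger_gap: 0.412
```

```bash
python3 st.py
python3 - <<'E'
from knob import *
s=snap('scene','s7')
c=cv2.resize(s['img'][150:260,240:400],None,fx=5,fy=5,interpolation=cv2.INTER_CUBIC);c=np.clip(c.astype(float)*1.7,0,255).astype(np.uint8);cv2.imwrite('pics/s7c.png',cv2.cvtColor(c,cv2.COLOR_RGB2BGR))
E
```

```text
17.9833 [0.4756 0.082  0.1276] jaw -37.4 z [ 0.026 -0.011 -1.   ] F [0.2 0.4 0.9] T [-0.    0.04 -0.02] gap 0.412 q6 0.61
```

View pics/s7c.png

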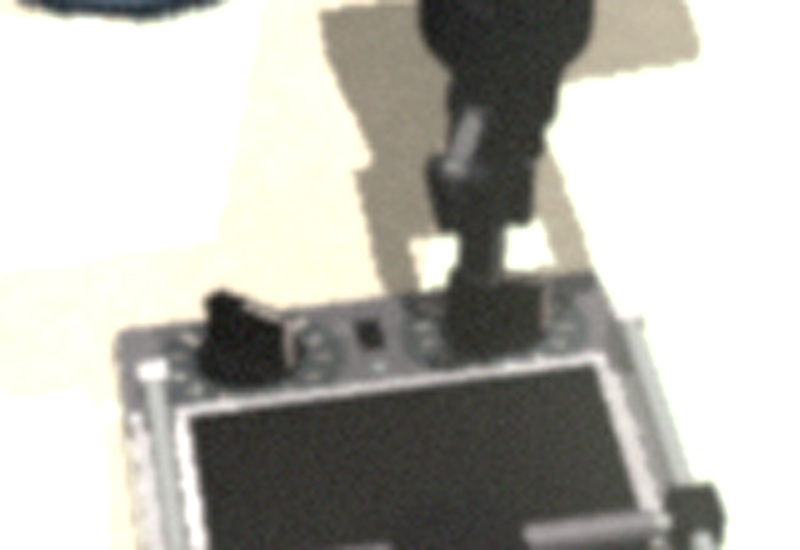

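>>> jog_arm(
  motion=[
    [-0.3,0.1,-0.4,0,150],
    [-0.1,0,-0.6,0,150],
    [0,0,-0.6,0,150],
    [0,0,-0.6,0,150],
    [0,0,-0.5,0,150],
    [0,0,-0.3,0,150],
    [0,0,0,0,150],
  ],
)

```text
t: 18.62
tcp_pos: [0.472, 0.0832, 0.0956]
tool_rot: [0.896, 0.443, 0.01, 0.012]
force: [-0.6, -0.4, 0.2]
finger_gap: 0.41
```

```bash
python3 st.py
```

```text
18.6167 [0.472  0.0832 0.0956] jaw -37.4 z [ 0.029 -0.012 -1.   ] F [-0.6 -0.4  0.2] T [ 0.04 -0.02  0.04] gap 0.41 q6 0.61
```

>>> jog_arm(
  motion=[
    [0,0,-0.4,0,150],
    [0,0,-0.3,0,170],
    [0,0,0,0,190],
    [0,0,0,0,200],
    [0,0,0,0,200],
  ],
  squeeze=20,
)

```text
t: 19.03
tcp_pos: [0.4712, 0.0835, 0.0875]
tool_rot: [0.896, 0.443, 0.01, 0.011]
force: [-0.3, 0.3, -0.4]
finger_gap: 0.215
```

```bash
python3 st.py
```

```text
19.0333 [0.4712 0.0835 0.0875] jaw -37.4 z [ 0.027 -0.011 -1.   ] F [-0.3  0.3 -0.4] T [ 0.    0.01 -0.01] gap 0.215 q6 0.61
```

>>> jog_arm(
  motion=[
    [0,0,0,0,210],
    [0,0,0,0,225],
    [0,0,0,0,225],
    [0,0,0,0,225],
  ],
  squeeze=20,
)

```text
t: 19.37
tcp_pos: [0.4706, 0.084, 0.0876]
tool_rot: [0.897, 0.443, 0.01, 0.011]
force: [-1.5, 1.2, -1.7]
finger_gap: 0.172
```

```bash
python3 st.py
```

```text
19.3667 [0.4706 0.084  0.0876] jaw -37.5 z [ 0.026 -0.01  -1.   ] F [-1.5  1.2 -1.7] T [ 0.11 -0.03 -0.08] gap 0.172 q6 0.61
```

>>> jog_arm(
  motion=[
    [0,0,0,-3,225],
    [0,0,0,-4,225],
    [0,0,0,-4,225],
    [0,0,0,-4,225],
  ],
)

```text
t: 19.7
tcp_pos: [0.4703, 0.0838, 0.0879]
tool_rot: [0.948, 0.318, 0.008, 0.012]
force: [-0.7, 0.9, -0.8]
finger_gap: 0.165
```

```bash
python3 st.py
```

```text
19.7 [0.4703 0.0838 0.0879] jaw -52.9 z [ 0.023 -0.018 -1.   ] F [-0.7  0.9 -0.8] T [ 0.13 -0.06  0.06] gap 0.165 q6 0.9
```

>>> jog_arm(
  motion=[
    [0,0,0,-4,225],
    [0,0,0,-5,225],
    [0,0,0,-5,225],
    [0,0,0,-5,225],
    [0,0,0,-5,225],
    [0,0,0,-4,225],
  ],
)

```text
t: 20.2
tcp_pos: [0.4699, 0.0837, 0.0882]
tool_rot: [0.998, 0.068, 0.005, 0.014]
force: [-0.3, 0.7, -2.7]
finger_gap: 0.149
```

```bash
python3 st.py
```

```text
20.2 [0.4699 0.0837 0.0882] jaw -82.2 z [ 0.011 -0.028 -1.   ] F [-0.3  0.7 -2.7] T [ 0.06 -0.01  0.09] gap 0.149 q6 1.43
```

>>> jog_arm(
  motion=[
    [0,0,0,-5,225],
    [0,0,0,-5,225],
    [0,0,0,-5,225],
    [0,0,0,-5,225],
    [0,0,0,-5,225],
    [0,0,0,-5,225],
    [0,0,0,-4,225],
    [0,0,0,-3,225],
    [0,0,0,0,225],
  ],
)

```text
t: 20.95
tcp_pos: [0.4697, 0.0843, 0.0887]
tool_rot: [0.964, -0.266, 0.0, 0.014]
force: [-1.6, -1.6, -1.0]
finger_gap: 0.148
```

```bash
python3 st.py
python3 - <<'E'
from knob import *
s=snap('scene','s8')
c=cv2.resize(s['img'][150:260,240:400],None,fx=5,fy=5,interpolation=cv2.INTER_CUBIC);c=np.clip(c.astype(float)*1.7,0,255).astype(np.uint8);cv2.imwrite('pics/s8c.png',cv2.cvtColor(c,cv2.COLOR_RGB2BGR))
E
```

```text
20.95 [0.4697 0.0843 0.0887] jaw -120.9 z [-0.007 -0.027 -1.   ] F [-1.6 -1.6 -1. ] T [ 0.76 -0.16  0.18] gap 0.148 q6 2.11
```

View pics/s8c.png

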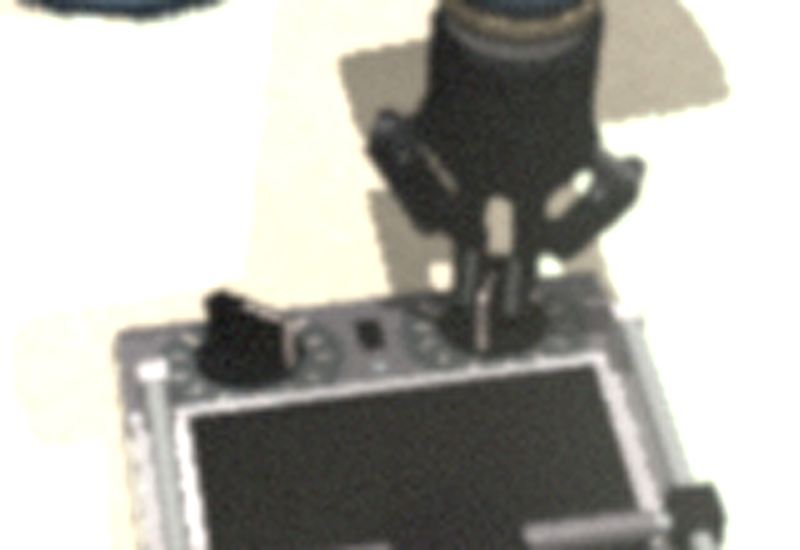

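>>> jog_arm(
  motion=[
    [0,0,0,-2.5,225],
    [0,0,0,-0.5,225],
    [0,0,0,0,225],
  ],
)

```text
t: 21.25
tcp_pos: [0.4698, 0.0844, 0.0887]
tool_rot: [0.957, -0.289, 0.0, 0.014]
force: [-0.3, -0.3, -1.0]
finger_gap: 0.149
```

```bash
python3 st.py
cat > pk.py <<'E'
import sys
from knob import *
f=sys.argv[1];s=snap('scene',f)
im=cv2.resize(s['img'],None,fx=12,fy=12,interpolation=cv2.INTER_CUBIC);im=np.clip(im.astype(float)*1.6,0,255).astype(np.uint8)
for ang,col in((-22,(255,0,0)),(-27,(255,255,0)),(-32,(0,255,255))):
    t=np.radians(ang);e,n=.027*np.cos(t),.027*np.sin(t)
    p=np.array([W(0,0,.032),W(e,n,.032)]);uv=(proj(s,p)+.5)*12
    cv2.line(im,*[tuple(int(v) for v in x) for x in uv],col,1)
for k in range(11):
    t=np.radians(135-27*k);uv=(proj(s,W(.037*np.cos(t),.037*np.sin(t),0))[0]+.5)*12;cv2.circle(im,tuple(int(v) for v in uv),3,(0,255,0) if k!=6 else (255,0,255),-1)
x,y=(proj(s,W(0,0,.02))[0]*12).astype(int);c=im[y-280:y+280,x-360:x+360]
cv2.imwrite(f'pics/{f}k.png',cv2.cvtColor(c,cv2.COLOR_RGB2BGR))
E
python3 pk.py s9
```

```text
21.25 [0.4698 0.0844 0.0887] jaw -123.6 z [-0.008 -0.026 -1.   ] F [-0.3 -0.3 -1. ] T [ 0.91 -0.21  0.24] gap 0.149 q6 2.15
```

View pics/s9k.png

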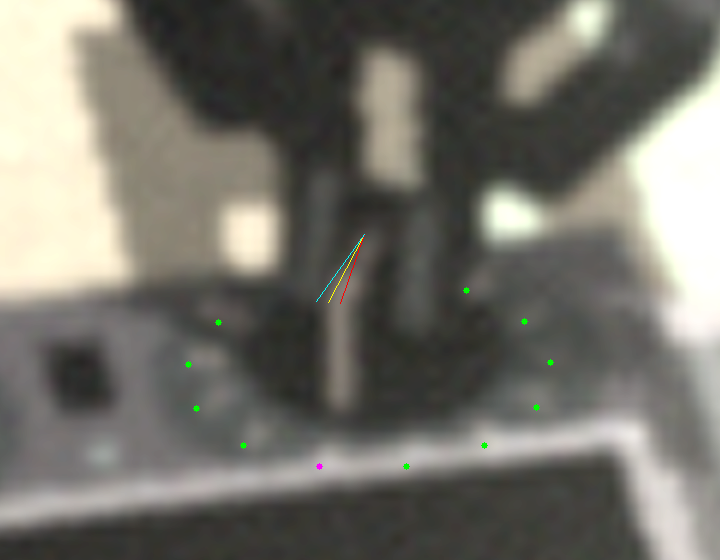

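>>> jog_arm(
  motion=[
    [0,0,0,0,205],
    [0,0,0,0,190],
    [0,0,0,0,170],
    [0,0,0.3,0,160],
    [0,0,0.8,0,160],
    [0,0,1,0,160],
    [0,0,1,0,160],
    [0,0,1,0,160],
    [0,0,1,0,160],
    [0,0,1,0,160],
  ],
)

```text
t: 22.13
tcp_pos: [0.4711, 0.0834, 0.1542]
tool_rot: [0.958, -0.288, 0.001, 0.015]
force: [0.5, -0.5, 0.4]
finger_gap: 0.371
```

>>> jog_arm(
  motion=[
    [0,0,1,0,160],
    [0,1,1,0,160],
    [0,1.5,1,0,160],
    [0,2,0.5,0,160],
    [0,2,0.5,0,160],
    [0,2,0,0,160],
    [0,2,0,0,160],
    [0,2,0,0,160],
    [0,2,0,0,160],
    [0,2,0,0,160],
  ],
)

```text
t: 22.97
tcp_pos: [0.4741, 0.2518, 0.2083]
tool_rot: [0.957, -0.291, 0.009, 0.012]
force: [0.2, -0.1, 0.3]
finger_gap: 0.372
```

>>> jog_arm(
  motion=[
    [0,2,0.3,0,160],
    [0,2,0.3,0,160],
    [0,2,0.3,0,160],
    [0,1,0,0,160],
    [0,0,0,0,160],
  ],
)

```text
t: 23.38
tcp_pos: [0.4734, 0.3288, 0.2216]
tool_rot: [0.957, -0.288, 0.011, 0.01]
force: [0.6, -1.1, 1.1]
finger_gap: 0.374
```

```bash
python3 st.py;python3 pk.py s10
python3 - <<'E'
from knob import *
s=snap('top','t10');im=s['img']
c=np.clip(cv2.resize(im,None,fx=8,fy=8,interpolation=cv2.INTER_CUBIC)*1.6,0,255).astype(np.uint8)
for k in range(11):
    t=np.radians(135-27*k);uv=(proj(s,W(.037*np.cos(t),.037*np.sin(t),0))[0]+.5)*8;cv2.circle(c,tuple(int(v) for v in uv),2,(0,255,0),-1)
cv2.imwrite('pics/t10.png',cv2.cvtColor(im,cv2.COLOR_RGB2BGR));cv2.imwrite('pics/t10k.png',cv2.cvtColor(c[2000:2560,2000:2800],cv2.COLOR_RGB2BGR))
E
```

```text
23.3833 [0.4734 0.3288 0.2216] jaw -123.5 z [ 0.015 -0.026 -1.   ] F [ 0.6 -1.1  1.1] T [ 0.06  0.03 -0.04] gap 0.374 q6 2.6
```

View pics/t10k.png

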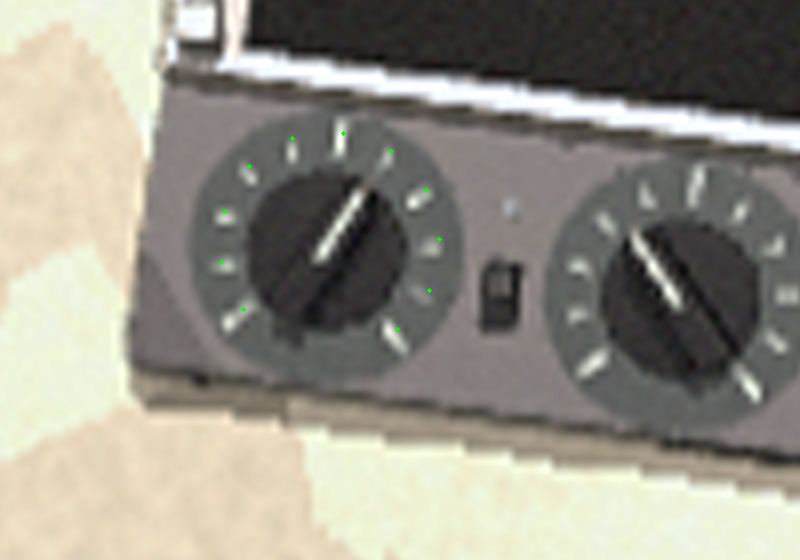

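View pics/s10k.png

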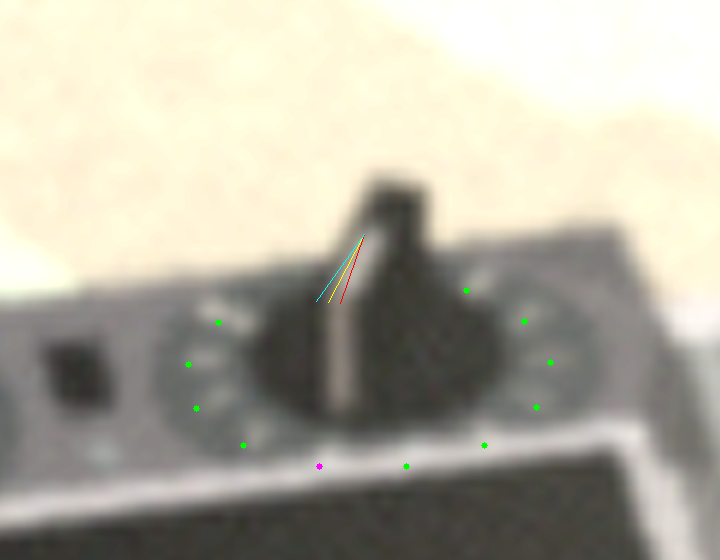

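```bash
cat > ang.py <<'E'
from knob import *
from scipy.ndimage import map_coordinates
from scipy.optimize import minimize
def meas(s,a0,c0=(0,0)):
    g=s['img'].astype(float).min(2)
    def cost(p):
        t=np.radians(p[0]);r=np.linspace(.007,.024,18);sc=0
        for d,wt in((0,1),(.003,-.5),(-.003,-.5)):
            pts=np.array([W(p[1]+x*np.cos(t)-d*np.sin(t),p[2]+x*np.sin(t)+d*np.cos(t),.032) for x in r])
            uv=proj(s,pts);sc+=wt*map_coordinates(g,[uv[:,1],uv[:,0]],order=1).mean()
        return -sc
    best=min(((cost((a,e,n)),a,e,n) for a in np.arange(a0-14,a0+14.1,1) for e in(-.002,0,.002) for n in np.arange(-.003,.0031,.001)))
    r=minimize(cost,best[1:],method='Nelder-Mead',options=dict(initial_simplex=[best[1:],(best[1]+2,)+best[2:],(best[1],best[2]+.001,best[3]),(best[1],best[2],best[3]+.001)]))
    return r.x,r.fun
if __name__=='__main__':
    print('start',meas(load('top0'),60))
    print('top',meas(load('t10'),-27));print('scene',meas(load('s10'),-27))
    # marks ring: fit using mark 4-8 in top by line through opposite? print manual line
    s=load('t10');P2=[loc(ray(s,250+u/8-.5,250+v/8-.5,.104)[None])[0] for u,v in((317,262),(365,190))];d=P2[1]-P2[0];print('manual',np.degrees(np.arctan2(d[1],d[0])))
    pts={0:(233,318),1:(222,264),2:(223,217),3:(249,174),4:(292,151),5:(340,138),6:(385,158),7:(416,200),8:(431,246),10:(395,338)}
    for k,(u,v) in pts.items():
        z=.074
        for _ in range(5):
            p=loc(ray(s,250+u/8-.5,250+v/8-.5,z)[None])[0]; z-=p[2]*c15
        print(k,p.round(4),np.degrees(np.arctan2(p[1],p[0])).round(1),135-27*k)
E
python3 ang.py
```

```text
start (array([ 5.64714807e+01, -1.81448605e-03,  1.71107821e-03]), np.float64(-56.270892493198765))
top (array([-2.45097826e+01, -1.93053580e-03,  4.22854578e-04]), np.float64(-66.95008056909937))
scene (array([-2.48030268e+01, -4.84459726e-04,  1.86638800e-03]), np.float64(-24.65615473952591))
manual -26.168382367296978
0 [-0.0296  0.0292  0.    ] 135.4 135
1 [-0.012   0.0351  0.    ] 108.9 108
2 [ 0.0038  0.0367 -0.    ] 84.2 81
3 [ 0.0193  0.0298 -0.    ] 57.1 54
4 [ 0.0289  0.0164 -0.    ] 29.7 27
5 [ 0.0353  0.001  -0.    ] 1.6 0
6 [ 0.0306 -0.0148 -0.    ] -25.8 -27
7 [ 0.018  -0.0269 -0.    ] -56.2 -54
8 [ 0.0033 -0.0338 -0.    ] -84.4 -81
10 [-0.029  -0.0257  0.    ] -138.4 -135
```

Run:
```python
from knob import *
from ang import meas
for f in('t10','s10'):
    s=load(f)
    l=loc(cloud(s).reshape(-1,3));m=(np.hypot(l[:,0],l[:,1])<.036)&(l[:,2]>.016)&(l[:,2]<.04)
    q=l[m];c=q.mean(0);U=np.linalg.svd(q[:,:2]-c[:2])[2];print(f,m.sum(),c,np.degrees(np.arctan2(U[0,1],U[0,0])))
s=snapshot('top');print(meas(s,-27));s=snapshot('scene');print(meas(s,-27))
# ring similarity fit
from scipy.optimize import least_squares
T=load('t10')
pts={0:(233,318),1:(222,264),2:(223,217),3:(249,174),4:(292,151),5:(340,138),6:(385,158),7:(416,200),8:(431,246),10:(395,338)}
def f(p):
    o=[]
    for k,(u,v) in pts.items():
        t=np.radians(135-27*k)+p[2];o.append(proj(T,W(p[0]+p[3]*np.cos(t),p[1]+p[3]*np.sin(t),0))[0]-[250+u/8-.5,250+v/8-.5])
    return np.ravel(o)
r=least_squares(f,[0,0,0,.037]);print(r.x,np.degrees(r.x[2]),np.abs(r.fun).max())
```

```text
t10 91 [-0.00042387 -0.00027881  0.03113859] 153.9048606526778
s10 96 [ 0.00782434 -0.00023063  0.02743358] -27.365258507213266
(array([-2.45204876e+01, -1.86048441e-03,  4.32950482e-04]), np.float64(-66.57347991903173))
(array([-2.44466582e+01, -1.17946891e-03,  2.02006416e-03]), np.float64(-24.851778734349047))
[-0.00242956  0.00132857 -0.00844729  0.03634072] -0.4839939581275589 0.7900206937509893
```

View pics/t10.png

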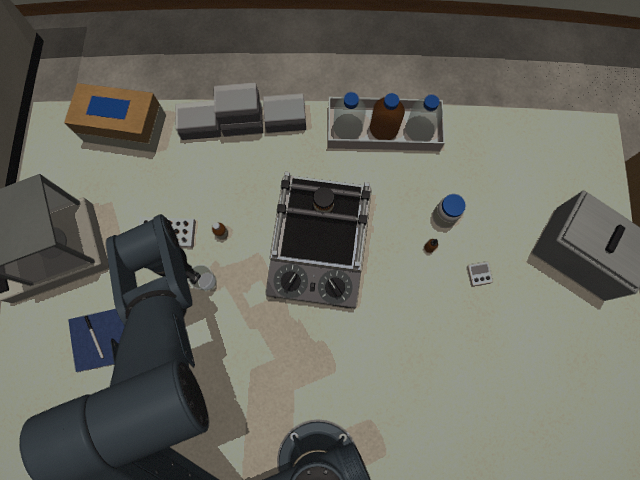

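View pics/s10.png

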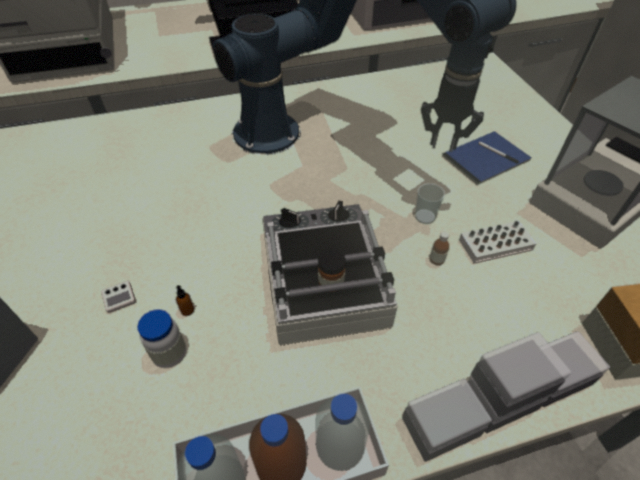

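The jar stands clamped between the bars (top image about (323,198)). The speed pointer is at mark 6, and the arm hangs clear at z = 0.22 m.

```bash
python3 -c "
from station import *
print(sign_off())"
```

```text
the job is handed in; nothing more can be done
None
```

The job is done and handed in at about 23.5 s. The amber jar is clamped on the shaker and the speed knob is at about 6. No verdict was reported.

- **Jar:** I set it down upright on the mat and released it only after the wrist force showed it was resting there.
- **Clamp:** I pushed the front bar back until it stopped against about 12 N. Afterwards the picture gave about 68 mm between the bar axes, which is the held-jar distance. I did not measure it again at the end, but in the last pictures the jar was still between the bars.
- **Speed knob:** I turned it after the jar was clamped. The readings disagreed slightly: −24.5° from the white line in both cameras, and −26.1° (top) and −27.4° (scene) from the bar's depth shape. The target is −27°, so it may be 1 to 2.5° short, less than 0.1 mark. I left it there, because gripping it again could have moved it more than that.
- **Everything else:** I saw no change in the timer knob or the other items in the last pictures. The arm was clear of everything at hand-in, hanging about 13 cm above the beaker's rim.

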